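Put a fresh sample bottle under the collector's outlet

TASK

Take the amber bottle out of the sloped bin and stand it upright in the empty place of the collector's turntable that comes under the outlet when the table is turned one place clockwise, seen from above. Then lift the sprung index plunger by its red knob, turn the table that one place clockwise so that the amber bottle stands under the outlet, and let the plunger drop fully home in its slot. Leave the other bottles standing in their places.

Things in the scene. Friction and masses are not known exactly. Their poses are not given: they have to be found in the camera images.
- bin: Fixed grey bin on a low blue stand: 3 compartments in a row along its y (pitch 82 mm, each inside 77 wide, 60 front to back; front and back walls 45 mm, dividers 38 mm above the floor). Origin on the bench under its middle, z straight up, x to its raised back. Its floor slopes 0.349 rad, lower at the front (-x): bottles lean that much towards -x, base centres 46 mm above the bench. Pose varies
- amber_bottle: The bottle to move: brown amber glass, 0.08 to 0.17 kg, 115 mm tall, body 44 mm across up to 82 mm above the base, then a shoulder to a neck about 35 mm across (rim 38 mm), open mouth; origin at the centre of its base, z axis up through the mouth. It starts leaning in any one of the bin's three compartments, base on the sloped floor, against the front wall
- white_bottle: Bystander: white plastic bottle of the same size in another compartment of the bin. It stays there
- clear_bottle: Bystander: clear glass bottle of the same size in another compartment of the bin. It stays there
- collector: Fixed drain collector; origin on the bench at the table's axis, x away from the robot, y towards its column, z up. Dark round base 320 mm across with a steel index ring (radius 140 mm, top 26 mm above the bench) with four 13 mm slots 90 degrees apart. At +y (from 115 mm out) a column and pot, 222 to 344 mm high, with a thin outlet pipe that reaches in over the table. Pose varies
- turntable (a joint): Table angle in rad, 0 at the start, growing clockwise seen from above; one place is 1.571. Aluminium disc 224 mm across, top 42 mm above the bench, with four places (blue rings, 50 mm inside, 58 outside, 8 high) 80 mm from its axis, 90 degrees apart. It turns easily, but is locked while the plunger is home
- plunger (a joint): Lift of the index plunger in m: 0 home in a slot, 0.018 fully up. A spring presses it down with 4.5 N (home) to 10 N (up). Its 10 mm round-nosed pin leaves the slot at about 0.011, and rides on the ring if let down between slots. It sits on a lug of the table, 140 mm from the axis, midway between two places (at the start place_far and place_right), and turns with the table
- knob (a point): Centre of the plunger's red round knob at the height to grip: knob 30 mm across, from 18 mm below to 12 mm above this point (94 mm above the bench when home); under it a steel sleeve 22 mm across, its top 70 mm above the bench. The knob spins freely, so the gripper need not turn with the table
- outlet (a point): Mouth of the white outlet tip (15 mm across), 175 mm above the bench, pointing down over one place of the table, 18 mm above the mouth of the bottle there
- place_next (a point): Middle of the floor of the empty place for the amber bottle (on the table top, moves with the table). At the start it is on the robot's side, one place before the outlet
- place_outlet (a point): The same point of the place that is under the outlet at the start, where full bottle 1 stands
- place_far (a point): The same point of the place on the side away from the robot at the start, where full bottle 2 stands
- place_right (a point): The same point of the other empty place, across the table from the outlet at the start; it stays empty
- full_bottle1: Bystander: white plastic bottle of the same size, 0.18 kg, loose in the place under the outlet at the start; rides with the table
- full_bottle2: Bystander: the same, in the far place; rides with the table
There are look-alikes about, which are no part of the job. Of the things shaped like the amber_bottle, the brown one is meant.

How it is judged (in metres and radians):
On the way, in this order (a step that is already met when the one before it is completed fails the run):
1. the amber bottle stands upright in the empty place on the robot's side, the table still locked at its start (distance between amber_bottle and place_next below 0.006 m and angle between amber_bottle's own z axis and vertical below 0.06 rad and value of joint turntable between -0.1 and 0.1 rad and value of joint plunger below 0.003 m), for 0.2 s.
2. the plunger is out of its slot and the table is on its way clockwise, with the amber bottle standing in its place (value of joint plunger above 0.007 m and value of joint turntable between 0.3 and 1.3 rad and distance between amber_bottle and place_next below 0.008 m and angle between amber_bottle's own z axis and vertical below 0.06 rad).
At the end, for the whole second after the job is handed in: Table at rest one place clockwise (1.571 +- 0.03 rad), plunger home (under 2 mm); amber bottle (within 9 mm under the outlet) and both full bottles upright (0.06 rad) and within 6 mm of the middle of their places; white and clear bottles within 30 mm of where they were in the bin (distance between amber_bottle and place_next below 0.006 m and angle between each of amber_bottle, full_bottle1, full_bottle2's own z axis and vertical below 0.06 rad and horizontal distance between amber_bottle and outlet below 0.009 m and value of joint turntable between 1.541 and 1.601 rad and value of joint plunger below 0.002 m and distance between full_bottle1 and place_outlet below 0.006 m and distance between full_bottle2 and place_far below 0.006 m and distance of each of white_bottle, clear_bottle from where it was at the start of the episode below 0.03 m and linear speed of amber_bottle below 0.02 m/s and velocity of joint turntable between -0.02 and 0.02 rad/s); the robot touches nothing.
It fails at once if a full bottle on the table is tipped (0.35 rad) (angle between any of full_bottle1, full_bottle2's own z axis and vertical above 0.35 rad).
It fails at once if another bottle is taken or knocked out of the bin (40 mm) (distance of any of white_bottle, clear_bottle from where it was at the start of the episode above 0.04 m).
It also fails if it takes over 48 s, if anything falls off the work surface, if the arm or the gripper's body presses on something with over 40 N, if the wrist force passes 120 N, or if a joint passes its speed limit or range.

ROBOT

A 7-joint arm with a two-finger parallel gripper is mounted at the origin on the work surface. World frame = base frame: x ahead of the robot, y to its left, z up, the work surface at z = 0. Lengths are in mm, angles in degrees, forces in N, time in s.
With the tool pointing down it reaches from about 400 to 875 mm from the base axis. Payload 6.5 kg.
Tool frame: the origin (TCP) lies on the centre line of the jaws, within the pads' length; the fingertips stand 17 mm ahead of it and the grasp point (between the pads) lies 2 mm behind it; z points along the fingers, y is the line along which they close (so a half turn about z gives the same grasp; the last joint's range is limited). The gripper opens to 88 mm and grips with 3 to 60 N. Pads are 18 mm wide; open, the fingers measure 123 mm over their backs; the gripper's body (75 mm by 187 mm) begins 45 mm behind the grasp point.
Start: joints at [-80.741, 30.733, -0.252, 88.115, 0.149, 61.152, -4.079], TCP at [146.788, 633.201, 255.716] pointing down, gripper open.
Joint ranges: [-154.64, 154.64], [-21.42, 123.67], [-72.66, 72.17], [13.99, 137.28], [-74.86, 254.86], [10.95, 109.41], [-158.01, 158.01]. Speed limits (degrees/s): [136.94, 136.94, 180, 180, 180, 180, 180].

INTERFACE

Orientations are given as [roll, pitch, yaw] about the fixed x, y, z axes, in that order (R = Rz(yaw) Ry(pitch) Rx(roll)).
In Python, from plant import get_obs, read_camera, camera_info, hand_in gives the robot as it stands. The module is installed in compiled form; this text tells all that it offers.
- The arm moves only by the tool jog_arm, never from a script. Its argument "series" is a list of rows, each a list of 3 entries, a list of its own where there are three numbers: the turn, a rotation vector about the tool's x, y, z in degrees, then the shift along the tool's x, y, z in cm, then the opening, from 0 (shut) to 1 (fully open). In form: [[[wx, wy, wz], [tx, ty, tz], fingers], ...]. A call has 1 to 12 rows; each row shifts and turns the commanded pose from where the row before left it, along the tool's axes as they then stand; what a row does not reach is not made up. A row lasts 1/8 s, in which the tool goes at most 62.5 mm and 10.7 degrees, less where a joint would pass 70% of its speed; a pose out of reach is approached as far as the arm can. A call is refused whole if a number of a shift passes 6.25 or a number of a turn 10.7, either way. A call with a gripper value outside its range is refused whole. The fingers move at their own pace and stop on an object; "force" is the grip in N (left out, the last holds). Time passes only in rows, so rows that do not move let the fingers close. It gives the time, the measured TCP pose, the force, the opening and the grip force at its end, in the units of the state.
- get_obs(): the state, without advancing time (a new reading comes with each control period).
- read_camera(name): name is "scene" or "top"; returns (picture, depth): 400x640x3 uint8, blue, green, red; 400x640 float32, mm along the optical axis (not along the pixel's ray), 0 where there is no reading.
- camera_info(name): a dict with "intrinsics" (3x3 intrinsics, pixels), "cam_to_world" (4x4, takes a point from camera to world coordinates). Camera axes: x right, y down, z forward; pixel columns grow to the right and rows downward; lengths in mm; the calibration is good to about 2 mm. A picture is of the moment at which its call begins. camera_info takes no time and is no camera call.
- hand_in(): hands the job in; it is judged then, once.
The state is a dict: "time_s": time; "joint_positions": joint angles; "joint_vel": joint speeds; "tau": joint torques, N m; "eef_pos": TCP position; "eef_rot": TCP orientation; "contact_force": force on the tool from outside, world axes, zero at the start; "ft_torque": the same for the moment, N m; "width": finger opening in mm; "finger_force": force on a finger pad.
Only numpy, scipy, OpenCV 4.12 (cv2) and the standard library are available. Lean on these libraries where they do the work, as an engineer would, in place of code of your own. Each camera call takes 0.05 s, during which the arm holds its last target. There are 200 camera calls.

## Working session

There is one attempt and no reset: what is moved stays moved. The work goes in short steps, Python scripts to look and compute and a tool call to move; the robot and the scene stay as the last step left them, time stands still between calls to the robot, and variables do not carry over. Pictures are saved under pics/ and viewed, at most 10 in all, crops included, and the job is handed in when it is done.

Besides the shell and the picture viewer there is one more tool, called after ">>>" by a JSON object that holds its "fn" and its "kwargs", one argument or row to a line. jog_arm: Moves the arm, as the interface text tells. Its arguments: {"type":"object","properties":{"series":{"type":"array"},"force":{"type":"number"}},"required":["series"]}

```bash
mkdir -p pics; python3 - <<'E'
from plant import *
import cv2,numpy as np,pickle
o=get_obs();print({k:np.round(v,3).tolist() for k,v in o.items()})
D={}
for n in("scene","top"):
    p,d=read_camera(n);i=camera_info(n);D[n]=(p,d,i);cv2.imwrite(f"pics/{n}0.png",p)
    print(n,np.round(i["intrinsics"],1).tolist(),np.round(i["cam_to_world"],3).tolist())
pickle.dump(D,open("d0.pkl","wb"))
E
```

```text
{'time_s': 0.0, 'joint_positions': [-80.743, 30.778, -0.252, 88.168, 0.151, 61.152, -4.078], 'joint_vel': [-0.016, -0.119, -0.004, 0.021, 0.017, -0.101, 0.014], 'tau': [-0.0, -57.097, 0.991, -25.16, -0.056, 0.018, 0.0], 'eef_pos': [146.681, 632.649, 254.853], 'eef_rot': [-179.902, 0.01, 166.955], 'contact_force': [-0.806, -0.341, 0.046], 'ft_torque': [0.037, 0.029, 0.019], 'finger_force': 0.0, 'width': 88.028}
scene [[390.4, 0.0, 321.5], [0.0, 390.4, 203.6], [0.0, 0.0, 1.0]] [[-0.683, 0.587, -0.434, 1018.48], [0.73, 0.546, -0.411, 410.479], [-0.004, -0.597, -0.802, 909.844], [0.0, 0.0, 0.0, 1.0]]
top [[514.7, 0.0, 316.1], [0.0, 514.7, 193.5], [0.0, 0.0, 1.0]] [[-0.011, -0.987, 0.16, 381.179], [-1.0, 0.013, 0.012, -8.992], [-0.014, -0.16, -0.987, 1307.398], [0.0, 0.0, 0.0, 1.0]]
```

View pics/scene0.png

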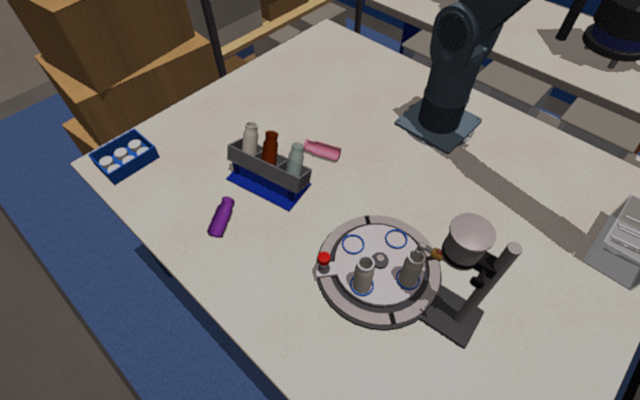

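View pics/top0.png

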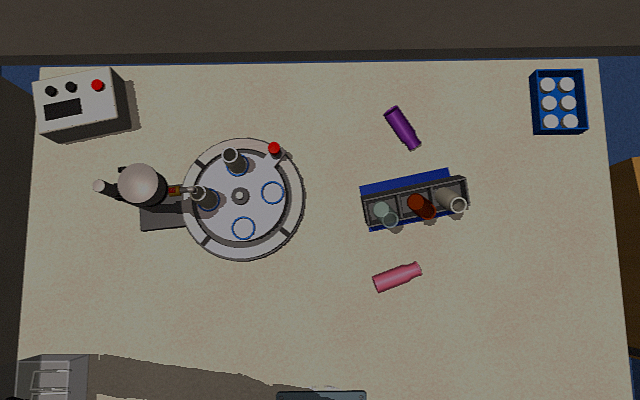

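Bottle candidates in the top image: brown at (420,206) in the middle compartment, clear (384,212), white (452,202), and purple (402,128) and pink (397,277) lying on the bench. Only the one in the middle compartment is brown, so that fits. I'll confirm it with a crop.

```bash
cat > h.py <<'E'
import numpy as np,pickle,cv2
def cloud(t):
    p,d,i=t;K=np.array(i["intrinsics"]);T=np.array(i["cam_to_world"])
    v,u=np.mgrid[:400,:640];d=d.astype(float)
    P=np.stack([(u-K[0,2])/K[0,0]*d,(v-K[1,2])/K[1,1]*d,d],-1)
    W=P@T[:3,:3].T+T[:3,3];W[d<=0]=np.nan;return W
def proj(i,X):
    K=np.array(i["intrinsics"]);T=np.linalg.inv(np.array(i["cam_to_world"]))
    c=np.atleast_2d(X)@T[:3,:3].T+T[:3,3];q=c@K.T;return q[:,:2]/q[:,2:]
E
python3 - <<'E'
from h import *
D=pickle.load(open("d0.pkl","rb"))
for n in D:
    p=D[n][0];W=cloud(D[n]);h=cv2.cvtColor(p,cv2.COLOR_BGR2HSV);H,S,V=[h[...,k].astype(int) for k in range(3)]
    def st(m,nm):
        m=m&np.isfinite(W[...,0])
        v,u=np.nonzero(m);
        if len(v):print(n,nm,len(v),"px",u.mean().round(1),v.mean().round(1),np.median(W[m],0).round(1),W[m].min(0).round(1),W[m].max(0).round(1))
    reg=(W[...,0]>250)&(W[...,0]<900)
    st(((H<6)|(H>174))&(S>180)&(V>120)&reg&(W[...,2]>80),"red")
    b=(H>95)&(H<130)&(S>90)&reg
    st(b&(W[...,2]>40)&(W[...,2]<56),"bluering")
    st((H<15)&(S>150)&(V>30)&reg&(W[...,2]>50)&(W[...,1]<0),"brown")
    # bench / disc heights
    bx=np.abs(W[...,2]-42)<6
    st((np.abs(W[...,2])<8)&reg,"bench")
    m=b&(W[...,2]>38)&(W[...,2]<58)
    k,l,s,c=cv2.connectedComponentsWithStats(m.astype(np.uint8))
    for j in range(1,k):
        if s[j,4]>12: st(l==j,"ring%d"%j)
a=D["top"][0][150:270,330:490];b=D["scene"][0][110:220,215:325]
cv2.imwrite("pics/crop1.png",np.hstack([cv2.resize(a,(533,400),interpolation=2),cv2.resize(b,(260,400),interpolation=2)]))
E
```

```text
scene red 99 px 323.6 256.9 [692.9 107.3 105. ] [679.7  92.8  99.3] [705.9 120.8 107.6]
scene bluering 751 px 239.4 200.1 [ 746.  -558.1   48.3] [ 473.5 -682.3   40. ] [899.8 301.4  56. ]
scene brown 407 px 257.3 140.3 [ 550.  -232.8  125.3] [  492.7 -1483.5    55.7] [ 736.8 -218.3  225.9]
scene bench 74974 px 361.3 261.3 [600.5 107.   -0. ] [  250.  -1504.1    -7.9] [900.  748.9   8. ]
scene ring1 449 px 124.2 151.0 [ 817.5 -592.8   45.5] [ 743.8 -682.3   38. ] [ 899.8 -556.1   54.6]
scene ring2 14 px 234.8 165.0 [ 624.  -318.3   45.3] [ 616.3 -323.5   38.7] [ 626.  -315.7   56. ]
scene ring5 20 px 289.6 191.8 [ 583.3 -125.    45.1] [ 572.9 -132.8   38.7] [ 585.7 -120.    55.8]
scene ring7 84 px 396.2 238.1 [501.5 185.7  49.3] [473.5 159.8  44.6] [532.3 213.6  53.6]
scene ring8 82 px 352.1 243.3 [591.8 113.1  49.1] [562.8  83.   40.8] [619.2 143.   53.1]
scene ring9 75 px 405.8 282.2 [590.9 279.6  49. ] [556.8 245.8  40.7] [602.4 301.4  55.4]
scene ring10 82 px 360.8 289.1 [678.9 216.2  48.9] [639.1 175.9  39.9] [690.1 230.8  51.9]
top red 187 px 192.0 118.2 [700.7 117.7 108.7] [678.2  93.8  99.1] [867.4 554.6 119.8]
top bluering 981 px 443.3 137.1 [ 745.1 -560.6   48.9] [ 474.5 -680.5   40. ] [900.  298.9  55.9]
top brown 469 px 421.0 206.0 [ 540.3 -234.9  117. ] [ 506.9 -283.6   51.1] [ 582.6 -216.2  163.7]
top bench 117311 px 335.2 214.4 [ 5.097e+02 -7.060e+01  5.000e-01] [ 250.  -751.3   -8. ] [900.  752.3   8. ]
top ring1 677 px 560.4 99.1 [ 820.6 -613.7   47.5] [ 739.  -680.5   38.1] [ 900.  -556.9   57.6]
top ring4 66 px 238.9 170.0 [644.3 195.   49.5] [633. 175.  39.] [675.  232.1  57. ]
top ring8 115 px 272.4 192.1 [589.6 113.5  49.8] [562.2  88.1  38.1] [620.3 143.7  55.7]
top ring13 71 px 211.3 202.2 [559.4 261.3  49.9] [545.2 247.   39.5] [603.3 298.9  55.3]
top ring20 111 px 242.8 227.8 [501.9 188.6  50. ] [474.5 159.1  40. ] [531.5 215.6  56.4]
```

View pics/crop1.png

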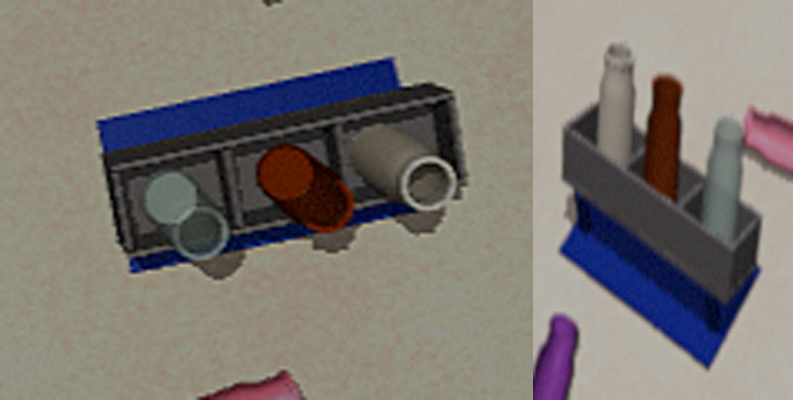

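Confirmed by the crop: the brown bottle is in the middle compartment at crop (305,190), top-image pixel about (421,207), with clear to its left and white to its right. Next I fit the poses.

```bash
cat >> h.py <<'E'
from scipy.optimize import least_squares
def hsv(p):
    h=cv2.cvtColor(p,cv2.COLOR_BGR2HSV);return [h[...,k].astype(int) for k in range(3)]
def collector(t,x0=(582,194,.09)):
    W=cloud(t);H,S,V=hsv(t[0])
    m=(H>95)&(H<130)&(S>90)&(W[...,2]>44)&(W[...,2]<54)&(np.hypot(W[...,0]-582,W[...,1]-194)<125)
    P=W[m][:,:2]
    def f(x):
        a=x[2]+np.arange(4)*np.pi/2;C=x[:2]+80*np.c_[np.cos(a),np.sin(a)]
        return np.linalg.norm(P[:,None]-C,axis=2).min(1)-27
    return least_squares(f,x0,loss="soft_l1").x,len(P)
def prof(h):return np.interp(h,[0,82,92,104,105,115],[22,22,17.5,17.5,19,19])
def brown(t,c,r):
    W=cloud(t);H,S,V=hsv(t[0])
    m=(H<15)&(S>150)&(V>25)&(np.linalg.norm(W-np.array(c),axis=2)<r)
    m=cv2.erode(m.astype(np.uint8),np.ones((3,3)))>0
    return W[m]
def fitbottle(P,x0,z0=None):
    # x: point on axis (base) x,y,[z], axis dir dx,dy ; returns base & axis
    def f(x):
        a=np.array([x[2],x[3],1]);a/=np.linalg.norm(a);b=np.array([x[0],x[1],x[4] if z0 is None else z0])
        q=P-b;h=q@a;r=np.linalg.norm(q-h[:,None]*a,axis=1)
        R=prof(np.clip(h,0,115));e=np.maximum(0,h-115)+np.maximum(0,-h)
        s=np.where((h>111)&(r<19),h-115,r-R)
        return s+e
    s=least_squares(f,x0,loss="soft_l1",f_scale=2);return s.x,np.sqrt(np.mean(s.fun**2)),len(P)
E
python3 - <<'E'
from h import *
D=pickle.load(open("d0.pkl","rb"))
A=[]
for n in D:
    x,k=collector(D[n]);print(n,"collector",x[:2].round(1),np.degrees(x[2]).round(2),k);A.append(x)
    W=cloud(D[n]);H,S,V=hsv(D[n][0]);m=((H<6)|(H>174))&(S>150)&(np.linalg.norm(W-np.array([692,107,100]),axis=2)<45)&(W[...,2]>103)
    print(" knob top",W[m].mean(0).round(1),((W[m].max(0)+W[m].min(0))/2).round(1),m.sum())
    P=brown(D[n],(545,-235,110),75);print(" ext",P.min(0).round(),P.max(0).round())
    s,r,k=fitbottle(P,[565,-230,-.3,-.05],46);print(" bottle",s.round(3),r.round(2),k)
    g=cloud(D[n]);q=(np.abs(g[...,0]-560)<90)&(np.abs(g[...,1]+220)<160)&(g[...,2]>70)&(g[...,2]<110)&(S<60)&(V<110)
    Z=g[q];print(" binwall",len(Z))
P=np.vstack([brown(D[n],(545,-235,110),75) for n in D]);s,r,k=fitbottle(P,[565,-230,-.3,-.05],46);print("both",s.round(3),r,k)
x=np.mean(A,0);print(x)
for j,nm in enumerate(["far","outlet","next","right"]):
    a=x[2]+j*np.pi/2;print(nm,(x[:2]+80*np.array([np.cos(a),np.sin(a)])).round(1))
for a in(-45,-135):print("knob",(x[:2]+140*np.array([np.cos(x[2]+np.radians(a)),np.sin(x[2]+np.radians(a))])).round(1))
# bin yaw from blue base in top
t=D["top"];W=cloud(t);H,S,V=hsv(t[0])
m=(H>95)&(H<130)&(S>90)&(np.abs(W[...,1]+220)<160)&(np.abs(W[...,0]-560)<90)&(W[...,2]>-5)&(W[...,2]<20)
print("stand",cv2.minAreaRect(W[m][:,:2].astype(np.float32)),np.median(W[m][:,2]))
m=(W[...,2]>60)&(W[...,2]<115)&(S<70)&(V<105)&(np.abs(W[...,1]+220)<170)&(np.abs(W[...,0]-570)<100)
print("bin",cv2.minAreaRect(W[m][:,:2].astype(np.float32)),m.sum())
E
```

```text
scene collector [583.4 194.6] 6.0 313
 knob top [692.9 106.5 105.1] [692.8 106.8 105.3] 87
 ext [ 514. -262.   77.] [ 572. -218.  161.]
 bottle [ 5.62865e+02 -2.40486e+02 -3.40000e-01 -5.50000e-02] 2.07 284
 binwall 1278
top collector [582.  195.4] 5.88 316
 knob top [689.6 107.4 106.3] [689.4 106.8 107.8] 91
 ext [ 509. -262.   60.] [ 578. -217.  164.]
 bottle [ 5.61639e+02 -2.36613e+02 -3.18000e-01 -9.40000e-02] 1.69 330
 binwall 1171
both [ 5.62051e+02 -2.37509e+02 -3.27000e-01 -8.80000e-02] 1.9617823507421626 614
[5.82672032e+02 1.94987181e+02 1.03711814e-01]
far [662.2 203.3]
outlet [574.4 274.6]
next [503.1 186.7]
right [591.  115.4]
knob [691.4 106.8]
knob [494.5  86.3]
stand ((575.6781005859375, -229.0137939453125), (121.6861572265625, 234.0086669921875), 11.498272895812988) 5.3511904427429045
bin ((559.3200073242188, -232.922119140625), (85.06240844726562, 251.2322540283203), 12.058220863342285) 1407
```

```bash
cat > g.py <<'E'
import numpy as np
from scipy.spatial.transform import Rotation as Ro
from plant import get_obs
def cur():
    o=get_obs();return np.array(o["eef_pos"]),Ro.from_euler("xyz",o["eef_rot"],degrees=True),o
def frame(z,y):
    z=np.array(z,float);z/=np.linalg.norm(z);y=np.array(y,float);y-=z*(y@z);y/=np.linalg.norm(y)
    return Ro.from_matrix(np.c_[np.cross(y,z),y,z])
def to(p,R=None,rp=None):
    P,Rc,o=cur();d=np.array(p)-P
    print("t",round(o["time_s"],2),"shift cm (cur frame)",Rc.inv().apply(d).round(1)/10 if 0 else (Rc.inv().apply(d)/10).round(2),"len",np.linalg.norm(d).round(1))
    if R is not None:
        print(" turn",(Rc.inv()*R).as_rotvec(degrees=True).round(2)," shift in target frame",(R.inv().apply(d)/10).round(2))
Y=np.radians(12);A=np.array([-.342*np.cos(Y),-.342*np.sin(Y),.9397])
Rg=frame(-A,[np.cos(Y),np.sin(Y),0])
E
python3 - <<'E'
from g import *
to([400,200,330],Rg);print(Rg.as_euler("xyz",degrees=True))
E
```

```text
t 0.1 shift cm (cur frame) [-34.45 -36.44  -7.44] len 507.0
 turn [-17.88 -11.27  64.27]  shift in target frame [-47.59  17.39  -1.66]
[1.60001229e+02 1.27222187e-14 1.02000000e+02]
```

>>> {"fn": "jog_arm", "kwargs": {
  "series": [
    [[0,0,0],[-1.45,-1.5,-0.6],1],
    [[0,0,0],[-3,-3.2,-0.7],1],
    [[0,0,0],[-3,-3.2,-0.7],1],
    [[0,0,0],[-3,-3.2,-0.7],1],
    [[0,0,0],[-3,-3.2,-0.7],1],
    [[0,0,0],[-3,-3.2,-0.7],1],
    [[0,0,0],[-3,-3.2,-0.7],1],
    [[0,0,0],[-3,-3.2,-0.7],1],
    [[0,0,0],[-3,-3.2,-0.7],1],
    [[0,0,0],[-3,-3.2,-0.7],1],
    [[0,0,0],[-3,-3.2,-0.7],1],
    [[0,0,0],[-3,-3.2,0],1]
  ]
}}

```text
time_s: 1.6
eef_pos: [400.0, 195.3, 332.5]
eef_rot: [179.9, 0.0, 166.9]
contact_force: [-0.3, 0.6, -0.5]
width: 88.3
finger_force: 0.0
```

>>> {"fn": "jog_arm", "kwargs": {
  "series": [
    [[-2.55,-1.6,9.18],[0,0,0],1],
    [[-2.55,-1.6,9.18],[0,0,0],1],
    [[-2.55,-1.6,9.18],[0,0,0],1],
    [[-2.55,-1.6,9.18],[0,0,0],1],
    [[-2.55,-1.6,9.18],[0,0,0],1],
    [[-2.55,-1.6,9.18],[0,0,0],1],
    [[-2.55,-1.6,9.18],[0,0,0],1],
    [[0,0,0],[0,0,0],1]
  ]
}}

```text
time_s: 2.6
eef_pos: [398.6, 196.7, 331.5]
eef_rot: [160.1, -0.1, 102.1]
contact_force: [-0.1, -0.7, 0.0]
width: 88.1
finger_force: 0.0
```

```bash
python3 - <<'E'
from g import *
T=np.array([538.4,-243.7,117.9])
to(T+80*A,Rg);o=cur()[2];print(o["eef_pos"],o["eef_rot"],o["joint_positions"])
E
```

```text
t 2.6 shift cm (cur frame) [-46.01  -3.11  13.53] len 480.6
 turn [-0.06 -0.12  0.08]  shift in target frame [-45.98  -3.06  13.62]
[398.61800252 196.70702572 331.52551397] [ 1.60063578e+02 -8.51227405e-02  1.02118997e+02] [-47.04315201  -5.62977565   8.38645625 126.05743969  14.15697509
  42.34346635 -35.51485782]
```

>>> {"fn": "jog_arm", "kwargs": {
  "series": [
    [[0,0,0],[-2,0,0],1],
    [[0,0,0],[-4.4,-0.3,0.8],1],
    [[0,0,0],[-4.4,-0.3,0.8],1],
    [[0,0,0],[-4.4,-0.3,0.8],1],
    [[0,0,0],[-4.4,-0.3,0.8],1],
    [[0,0,0],[-4.4,-0.3,0.8],1],
    [[0,0,0],[-4.4,-0.3,0.8],1],
    [[0,0,0],[-4.4,-0.3,1.2],1],
    [[0,0,0],[-4.4,-0.3,1.6],1],
    [[0,0,0],[-4.4,-0.3,2.0],1],
    [[0,0,0],[-4.4,-0.3,2.0],1],
    [[0,0,0],[0,0,1.5],1]
  ]
}}

```text
time_s: 4.1
eef_pos: [509.7, -248.9, 197.9]
eef_rot: [160.1, 0.1, 101.9]
contact_force: [0.5, 0.5, 0.8]
width: 88.2
finger_force: 0.0
```

>>> {"fn": "jog_arm", "kwargs": {
  "series": [
    [[0,0,0],[0,0,0],1],
    [[0,0,0],[0,0,0],1]
  ]
}}

```text
time_s: 4.35
eef_pos: [510.2, -243.6, 199.0]
eef_rot: [160.0, -0.1, 102.1]
contact_force: [-0.5, -1.0, 0.8]
width: 88.4
finger_force: 0.0
```

```bash
python3 - <<'E'
from g import *
T=np.array([538.4,-243.7,117.9])
to(T+80*A,Rg);to(T,Rg);o=cur()[2];print(o["joint_positions"])
from plant import *;import cv2
a=read_camera("top")[0];b=read_camera("scene")[0]
cv2.imwrite("pics/pre.png",np.hstack([cv2.resize(a[130:280,330:480],(390,390)),cv2.resize(b[60:230,190:360],(390,390))]))
E
```

```text
t 4.35 shift cm (cur frame) [-0.6  -0.18  0.56] len 8.4
 turn [-0.05 -0.17  0.09]  shift in target frame [-0.6  -0.18  0.56]
t 4.35 shift cm (cur frame) [-0.63 -0.18  8.56] len 85.9
 turn [-0.05 -0.17  0.09]  shift in target frame [-0.6  -0.18  8.56]
[ -5.10041674  25.89336216  41.69230167 117.95363639 -53.22727504
  39.39295731  85.19015525]
```

View pics/pre.png

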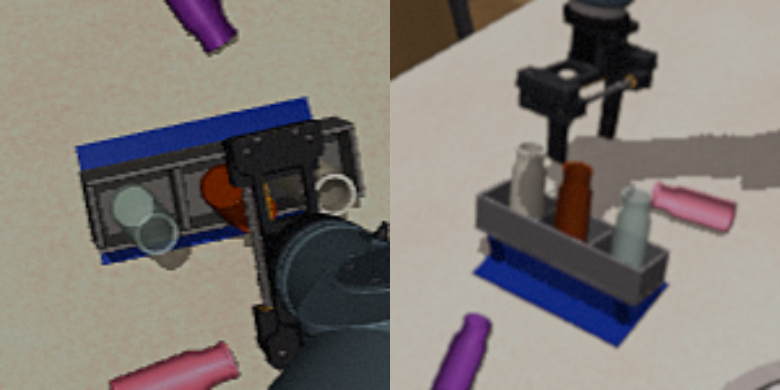

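The gripper is above the leaning brown bottle (right panel: fingers at about (557,135) and (607,130), bottle at (575,205)), so I'll descend along its axis.

>>> {"fn": "jog_arm", "kwargs": {
  "series": [
    [[0,0,0],[-0.6,-0.2,0.5],1],
    [[0,0,0],[0,0,1.5],1],
    [[0,0,0],[0,0,1.5],1],
    [[0,0,0],[0,0,1.5],1],
    [[0,0,0],[0,0,1.5],1],
    [[0,0,0],[0,0,1.3],1],
    [[0,0,0],[0,0,0.7],1],
    [[0,0,0],[0,0,0],1],
    [[0,0,0],[0,0,0],1]
  ]
}}

```text
time_s: 5.58
eef_pos: [537.9, -243.8, 118.0]
eef_rot: [160.1, -0.2, 102.0]
contact_force: [0.4, -0.5, 0.7]
width: 88.2
finger_force: 0.0
```

```bash
python3 - <<'E'
from g import *
T=np.array([538.4,-243.7,117.9])
to(T,Rg);o=cur()[2];print(o["contact_force"])
E
```

```text
t 5.58 shift cm (cur frame) [-0.    0.05  0.03] len 0.5
 turn [-0.08 -0.15 -0.04]  shift in target frame [-0.    0.05  0.03]
[ 0.41412737 -0.5123345   0.69296502]
```

>>> {"fn": "jog_arm", "kwargs": {
  "series": [
    [[0,0,0],[0,0,0],0],
    [[0,0,0],[0,0,0],0],
    [[0,0,0],[0,0,0],0],
    [[0,0,0],[0,0,0],0],
    [[0,0,0],[0,0,0],0],
    [[0,0,0],[0,0,0],0],
    [[0,0,0],[0,0,0],0],
    [[0,0,0],[0,0,0],0]
  ],
  "force": 20
}}

```text
time_s: 6.58
eef_pos: [537.7, -243.5, 117.6]
eef_rot: [160.1, -0.2, 102.0]
contact_force: [-2.2, 0.1, 0.7]
width: 43.5
finger_force: 20.0
```

>>> {"fn": "jog_arm", "kwargs": {
  "series": [
    [[0,0,0],[0,0,-0.5],0],
    [[0,0,0],[0,0,-1],0],
    [[0,0,0],[0,0,-1.5],0],
    [[0,0,0],[0,0,-2],0],
    [[0,0,0],[0,0,-2],0],
    [[0,0,0],[0,0,-2],0],
    [[0,0,0],[0,0,-2],0],
    [[0,0,0],[0,0,-2],0],
    [[0,0,0],[0,0,-1],0],
    [[0,0,0],[0,0,0],0],
    [[0,0,0],[0,0,0],0]
  ]
}}

```text
time_s: 7.95
eef_pos: [491.2, -253.4, 248.8]
eef_rot: [160.1, -0.2, 102.0]
contact_force: [-0.5, 0.1, -1.3]
width: 43.4
finger_force: 20.0
```

```bash
python3 - <<'E'
from g import *
c=np.radians(6)
Ru=frame([0,0,-1],[np.cos(c),np.sin(c),0])
to([480,0,330],Ru);o=cur()[2];print(o["joint_positions"],o["width"],o["contact_force"])
E
```

```text
t 7.95 shift cm (cur frame) [25.05  6.67 -6.12] len 266.3
 turn [19.83 -1.26  5.95]  shift in target frame [25.32  1.53 -8.12]
[ -8.22978391  20.46915662  47.10900785 117.06691994 -45.21462214
  43.81133603  79.45992971] 43.38052688465931 [-0.4794915   0.0614669  -1.27831575]
```

>>> {"fn": "jog_arm", "kwargs": {
  "series": [
    [[6.6,-0.42,1.98],[0,0,-1],0],
    [[6.6,-0.42,1.98],[0,0,-1],0],
    [[6.6,-0.42,1.98],[0,0,-1],0],
    [[0,0,0],[2,0.2,-1],0],
    [[0,0,0],[4,0.2,-0.5],0],
    [[0,0,0],[4,0.2,0],0],
    [[0,0,0],[4,0.2,0],0],
    [[0,0,0],[4,0.2,0],0],
    [[0,0,0],[4,0.2,0],0],
    [[0,0,0],[3,0.2,0],0],
    [[0,0,0],[0,0,0],0],
    [[0,0,0],[0,0,0],0]
  ]
}}

```text
time_s: 9.45
eef_pos: [472.3, -5.9, 293.1]
eef_rot: [180.0, 0.1, 96.0]
contact_force: [0.2, -0.5, -1.5]
width: 43.3
finger_force: 20.0
```

```bash
python3 - <<'E'
from g import *
c=np.radians(6)
Ru=frame([0,0,-1],[np.cos(c),np.sin(c),0])
to([503,187,240],Ru);o=cur()[2];print(o["eef_pos"],o["joint_positions"],o["width"],o["contact_force"])
E
```

```text
t 9.45 shift cm (cur frame) [18.87  5.05  5.29] len 202.4
 turn [ 0.04  0.07 -0.04]  shift in target frame [18.86  5.07  5.31]
[472.31147733  -5.89091468 293.05863142] [-57.23231845  18.30184261  64.31221355 114.19734685 -19.20075142
  59.05089728  21.99210741] 43.266022514264705 [ 0.21964901 -0.53774902 -1.48545878]
```

>>> {"fn": "jog_arm", "kwargs": {
  "series": [
    [[0,0,0],[2,0.6,0.6],0],
    [[0,0,0],[3,0.8,0.9],0],
    [[0,0,0],[3,0.8,0.9],0],
    [[0,0,0],[0,0,0],0]
  ]
}}

```text
time_s: 9.95
eef_pos: [485.9, 80.0, 268.0]
eef_rot: [-180.0, 0.1, 96.2]
contact_force: [0.2, -0.0, -0.9]
width: 43.1
finger_force: 20.0
```

```bash
python3 - <<'E'
from g import *
c=np.radians(6)
Ru=frame([0,0,-1],[np.cos(c),np.sin(c),0])
to([503,187,240],Ru);o=cur()[2];print(o["eef_pos"],o["joint_positions"],o["width"],o["contact_force"])
E
```

```text
t 9.95 shift cm (cur frame) [10.46  2.86  2.79] len 111.9
 turn [-0.03  0.06  0.25]  shift in target frame [10.47  2.82  2.8 ]
[485.92764019  79.96373275 267.9949995 ] [-62.01671269  23.12498219  60.46818991 113.07175799 -23.84624246
  57.4320652   15.99096045] 43.12997226287078 [ 0.233555   -0.0036947  -0.88366715]
```

j3 is easing back (60°), so I'll carry on to the hover over place_next.

>>> {"fn": "jog_arm", "kwargs": {
  "series": [
    [[0,0,0],[2,0.6,0.5],0],
    [[0,0,0],[3,0.8,0.8],0],
    [[0,0,0],[3,0.8,0.8],0],
    [[0,0,0],[2,0.6,0.6],0],
    [[0,0,0],[0,0,0],0],
    [[0,0,0],[0,0,0],0],
    [[0,0,0],[0,0,0],0]
  ]
}}

```text
time_s: 10.82
eef_pos: [503.6, 177.8, 242.6]
eef_rot: [179.9, 0.0, 95.9]
contact_force: [0.8, -0.5, -0.3]
width: 43.6
finger_force: 20.0
```

```bash
cat > meas.py <<'E'
from g import *
from h import *
from plant import *
import sys
P,R,o=cur();print("tcp",P.round(1),np.round(o["eef_rot"],2),"j",np.round(o["joint_positions"],1),"F",np.round(o["contact_force"],1))
D={}
for n in("top","scene"):
    p,d=read_camera(n);D[n]=(p,d,camera_info(n))
    try:
        C=P-[0,0,20];Q=brown(D[n],C,75);s,r,k=fitbottle(Q,[P[0],P[1],0,0,P[2]-76])
        a=np.array([s[2],s[3],1]);print(n,"bottle base",s[[0,1,4]].round(1),"tilt",s[2:4].round(3),"rms",r.round(2),k)
    except Exception as e:print(n,e)
    x,k=collector(D[n]);a=x[2]+np.pi;print(n,"coll",x[:2].round(1),np.degrees(x[2]).round(2),k,"next",(x[:2]+80*np.array([np.cos(a),np.sin(a)])).round(1))
pickle.dump(D,open("d1.pkl","wb"))
a,b=D["top"][0],D["scene"][0]
cv2.imwrite(sys.argv[1],np.hstack([cv2.resize(a[130:280,170:320],(390,390)),cv2.resize(b[170:340,300:470],(390,390))]))
E
python3 meas.py pics/hover.png
```

```text
tcp [503.6 177.8 242.6] [1.7991e+02 2.0000e-02 9.5870e+01] j [-65.9  29.7  56.2 108.8 -29.3  57.2   9.2] F [ 0.8 -0.5 -0.3]
top bottle base [502.2 177.7 176.7] tilt [0.033 0.01 ] rms 0.26 28
top coll [581.8 195.6] 5.77 160 next [502.2 187.5]
scene bottle base [502.4 176.5 164.4] tilt [ 0.073 -0.006] rms 0.89 93
scene coll [583.5 194.6] 5.97 313 next [503.9 186.2]
```

View pics/hover.png

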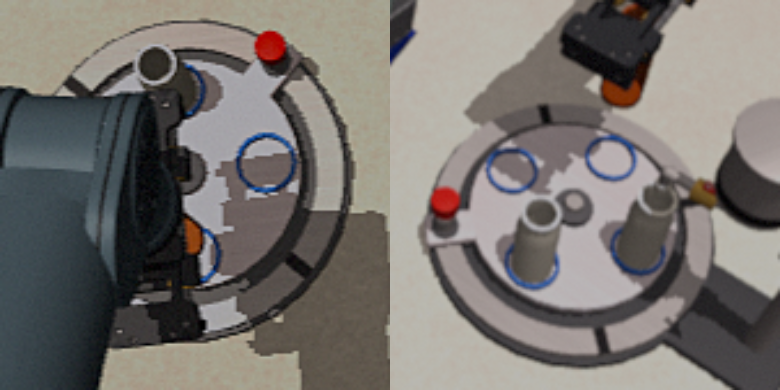

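```bash
python3 - <<'E'
from h import *
D=pickle.load(open("d1.pkl","rb"));a,b=D["top"][0],D["scene"][0]
cv2.imwrite("pics/full.png",np.vstack([cv2.resize(a[60:400,:400],(400,300)),cv2.resize(b[0:340,240:640],(400,300))]))
E
```

```text
(no output)
```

View pics/full.png

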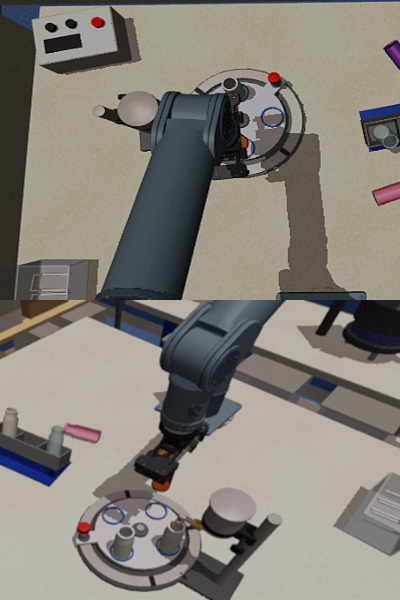

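```bash
python3 - <<'E'
from h import *
D0=pickle.load(open("d0.pkl","rb"));D=pickle.load(open("d1.pkl","rb"))
P=np.vstack([cloud(D0[n]).reshape(-1,3) for n in D0]);m=(P[:,2]>200)&(P[:,2]<360)&(P[:,0]>450)&(P[:,0]<750)&(P[:,1]>150)&(P[:,1]<550)
P=P[m];print("pot",np.percentile(P,[1,50,99],0).round())
q=P[(P[:,2]>335)];print("top",q.min(0).round(),q.max(0).round())
for n in D:
    W=cloud(D[n]).reshape(-1,3);W=W[(W[:,2]>360)&(W[:,0]>300)&(W[:,0]<800)&(W[:,1]>0)]
    for y in range(150,420,30):
        s=W[(W[:,1]>=y)&(W[:,1]<y+30)]
        if len(s)>5:print(n,y,len(s),"x",np.percentile(s[:,0],[1,99]).round(),"z",np.percentile(s[:,2],[1,99]).round())
E
```

```text
pot [[530. 280. 206.]
 [571. 357. 327.]
 [610. 428. 345.]]
top [539. 314. 335.] [597. 431. 349.]
top 150 5241 x [302. 537.] z [383. 729.]
top 180 4313 x [301. 542.] z [576. 734.]
top 210 1444 x [301. 544.] z [579. 727.]
scene 150 2632 x [459. 546.] z [387. 631.]
scene 180 3398 x [445. 551.] z [380. 636.]
scene 210 3376 x [401. 552.] z [387. 634.]
```

>>> {"fn": "jog_arm", "kwargs": {
  "series": [
    [[0,0,0],[0.95,0.1,1],0],
    [[0,0,0],[0,0,2],0],
    [[0,0,0],[0,0,2],0],
    [[0,0,0],[0,0,2],0],
    [[0,0,0],[0,0,2],0],
    [[0,0,0],[0,0,1],0],
    [[0,0,0],[0,0,0],0],
    [[0,0,0],[0,0,0],0],
    [[0,0,0],[0,0,0],0]
  ]
}}

```text
time_s: 12.05
eef_pos: [504.0, 188.8, 142.9]
eef_rot: [179.9, -0.0, 96.0]
contact_force: [-0.0, 1.0, -1.3]
width: 43.4
finger_force: 20.0
```

```bash
python3 meas.py pics/low.png
```

```text
tcp [504.  188.8 142.9] [179.87  -0.    95.99] j [-60.4  37.7  47.8 112.2 -38.1  47.1  14.8] F [-0.   1.  -1.3]
top bottle base [505.  188.7 101.8] tilt [0.009 0.012] rms 0.33 20
top coll [582.1 195.5] 5.61 182 next [502.5 187.7]
scene bottle base [504.  188.8  66.9] tilt [0.022 0.028] rms 1.17 19
scene coll [583.3 194.4] 6.11 285 next [503.8 185.9]
```

View pics/low.png

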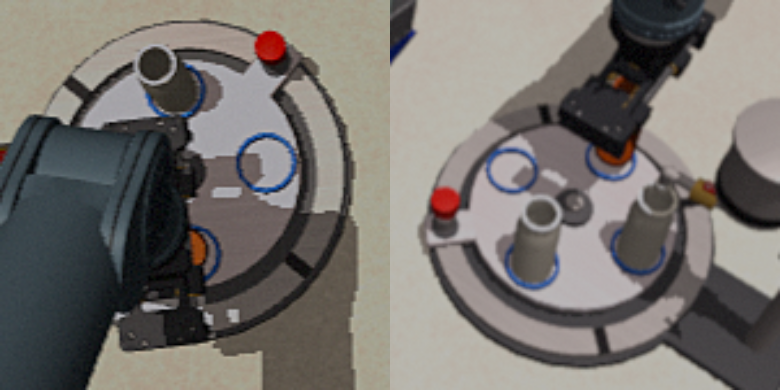

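```bash
python3 - <<'E'
from h import *
D=pickle.load(open("d1.pkl","rb"));zb=142.9-77
N=dict(top=(502.3,187.6),scene=(503.8,186.1))
t=np.linspace(0,2*np.pi,400)
for n in D:
    p,d,i=D[n];H,S,V=hsv(p);W=cloud(D[n])
    c=proj(i,[503,187,85])[0].round().astype(int);print(n,c)
    y0,y1,x0,x1=c[1]-22,c[1]+26,c[0]-26,c[0]+26
    m=((H<14)|(H>174))&(S>110)&(V>18);m=m[y0:y1,x0:x1]
    k,l,s,cc=cv2.connectedComponentsWithStats(m.astype(np.uint8));j=1+np.argmax(s[1:,4]);m=l==j
    for r in np.nonzero(m.any(1))[0]:
        u=np.nonzero(m[r])[0];print("  row",r+y0,"cols",u.min()+x0,u.max()+x0,end=";")
    print()
    def sil(x,y,z):
        q=np.vstack([proj(i,np.c_[x+22*np.cos(t),y+22*np.sin(t),np.full(400,z+h)]) for h in np.linspace(0,80,30)])
        return q
    q=sil(*N[n],zb);print(" model at next: cols",q[:,0].min().round(1),q[:,0].max().round(1),"maxrow",q[:,1].max().round(1))
    for r in np.nonzero(m.any(1))[0][::2]:
        w=q[np.abs(q[:,1]-(r+y0))<.7]
        if len(w):print("  mrow",r+y0,w[:,0].min().round(1),w[:,0].max().round(1),end=";")
    print();e=proj(i,np.array([[503,187,70],[513,187,70],[503,197,70],[503,187,80]]));print(" jac px/10mm x,y,z",(e[1:]-e[0]).round(2).tolist())
E
```

```text
top [241 226]
  row 218 cols 243 244;  row 219 cols 243 245;  row 220 cols 243 247;  row 221 cols 243 247;  row 222 cols 243 248;  row 223 cols 243 248;  row 224 cols 243 249;  row 225 cols 243 248;  row 226 cols 243 249;  row 227 cols 243 248;  row 228 cols 243 248;  row 229 cols 244 248;  row 230 cols 243 247;  row 231 cols 244 247;
 model at next: cols 226.4 250.7 maxrow 236.2
  mrow 218 228.1 245.6;  mrow 220 227.1 248.1;  mrow 222 226.6 249.6;  mrow 224 226.4 250.4;  mrow 226 226.5 250.7;  mrow 228 227.0 250.7;  mrow 230 228.1 250.4;
 jac px/10mm x,y,z [[0.05, -4.12], [-4.13, 0.05], [-0.65, -0.4]]
scene [398 231]
  row 227 cols 408 408;  row 228 cols 405 407;  row 229 cols 405 407;  row 230 cols 404 407;  row 231 cols 403 406;  row 232 cols 402 406;  row 233 cols 402 406;  row 234 cols 390 406;  row 235 cols 390 405;  row 236 cols 390 405;  row 237 cols 390 404;  row 238 cols 391 404;  row 239 cols 392 404;  row 240 cols 393 402;  row 241 cols 395 401;
 model at next: cols 388.2 411.3 maxrow 242.1
  mrow 227 389.5 408.8;  mrow 229 389.1 408.2;  mrow 231 388.5 407.6;  mrow 233 388.2 406.9;  mrow 235 388.2 406.3;  mrow 237 388.6 405.6;  mrow 239 389.8 404.9;  mrow 241 392.0 403.2;
 jac px/10mm x,y,z [[-2.37, 2.46], [3.21, 2.29], [0.6, -2.13]]
```

>>> {"fn": "jog_arm", "kwargs": {
  "series": [
    [[0,0,0],[-0.18,-0.1,0],0],
    [[0,0,0],[0,0,0],0],
    [[0,0,0],[0,0,0.5],0],
    [[0,0,0],[0,0,0.5],0],
    [[0,0,0],[0,0,0.4],0],
    [[0,0,0],[0,0,0.2],0],
    [[0,0,0],[0,0,0],0],
    [[0,0,0],[0,0,0],0]
  ]
}}

```text
time_s: 13.15
eef_pos: [502.9, 186.7, 126.3]
eef_rot: [179.9, 0.0, 96.0]
contact_force: [-0.4, -0.4, -0.6]
width: 44.0
finger_force: 20.0
```

>>> {"fn": "jog_arm", "kwargs": {
  "series": [
    [[0,0,0],[0,0,0.2],0],
    [[0,0,0],[0,0,0.2],0],
    [[0,0,0],[0,0,0],0]
  ]
}}

```text
time_s: 13.52
eef_pos: [502.6, 186.7, 122.1]
eef_rot: [180.0, 0.0, 96.0]
contact_force: [0.1, -0.2, -0.8]
width: 43.8
finger_force: 20.0
```

>>> {"fn": "jog_arm", "kwargs": {
  "series": [
    [[0,0,0],[0,0,0.2],0],
    [[0,0,0],[0,0,0],0]
  ]
}}

```text
time_s: 13.78
eef_pos: [502.7, 186.7, 120.1]
eef_rot: [179.9, 0.0, 96.0]
contact_force: [0.6, -0.5, -1.3]
width: 43.7
finger_force: 20.0
```

>>> {"fn": "jog_arm", "kwargs": {
  "series": [
    [[0,0,0],[0,0,0.1],0],
    [[0,0,0],[0,0,0.1],0],
    [[0,0,0],[0,0,0],0]
  ]
}}

```text
time_s: 14.15
eef_pos: [502.7, 186.7, 118.2]
eef_rot: [179.9, 0.0, 96.0]
contact_force: [-0.8, -0.8, -0.5]
width: 43.4
finger_force: 20.0
```

>>> {"fn": "jog_arm", "kwargs": {
  "series": [
    [[0,0,0],[0,0,0.1],0],
    [[0,0,0],[0,0,0],0]
  ]
}}

```text
time_s: 14.4
eef_pos: [502.9, 186.6, 117.6]
eef_rot: [179.9, 0.0, 96.0]
contact_force: [-1.0, -0.7, 4.8]
width: 43.4
finger_force: 20.0
```

Contact force of 5 N at TCP 117.6 means the base is on the floor of the place, so I'll release and rise.

>>> {"fn": "jog_arm", "kwargs": {
  "series": [
    [[0,0,0],[0,0,0],0.7],
    [[0,0,0],[0,0,0],0.8],
    [[0,0,0],[0,0,0],0.8],
    [[0,0,0],[0,0,0],0.8],
    [[0,0,0],[0,0,-1.5],0.8],
    [[0,0,0],[0,0,-2.5],0.8],
    [[0,0,0],[0,0,-3],0.8],
    [[0,0,0],[0,0,-4],0.8],
    [[0,0,0],[-3,0,-2],0.8],
    [[0,0,0],[-4,0,0],0.8],
    [[0,0,0],[-4,0,0],0.8],
    [[0,0,0],[0,0,0],0.8]
  ]
}}

```text
time_s: 15.9
eef_pos: [514.3, 73.7, 248.6]
eef_rot: [179.9, 0.0, 95.6]
contact_force: [0.8, 0.3, -0.7]
width: 70.8
finger_force: 0.0
```

```bash
cat > tab.py <<'E'
from g import *
from h import *
from plant import *
P,R,o=cur();print("tcp",P.round(1),np.round(o["eef_rot"],2),"j",np.round(o["joint_positions"],1))
for n in("top","scene"):
    p,d=read_camera(n);t=(p,d,camera_info(n));cv2.imwrite(f"pics/t_{n}_{o['time_s']:.1f}.png",p)
    x,k=collector(t)
    for j,nm in enumerate(["far","outlet","next","right"]):
        a=x[2]+j*np.pi/2;c=x[:2]+80*np.array([np.cos(a),np.sin(a)])
        Q=brown(t,(*c,110),75)
        if len(Q)>60:
            s,r,k=fitbottle(Q,[*c,0,0],42);print(n,nm,c.round(1),"amber",s[:4].round(3),r.round(2),len(Q))
    W=cloud(t);H,S,V=hsv(p);m=((H<6)|(H>174))&(S>150)&(np.hypot(W[...,0]-x[0],W[...,1]-x[1])<170)&(W[...,2]>95)
    if m.sum()>20:print(n,"knob",((W[m].max(0)+W[m].min(0))/2).round(1),"ztop",np.percentile(W[m][:,2],90).round(1),"coll",x[:2].round(1),np.degrees(x[2]).round(2))
E
python3 tab.py
```

```text
tcp [514.3  73.7 248.6] [1.7985e+02 4.0000e-02 9.5630e+01] j [-56.4  27.6  57.2 110.6 -27.7  56.7  19.3]
top knob [623.2 207.4 183.5] ztop 222.9 coll [581.3 195.6] 5.11
scene next [503.6 185.9] amber [5.02529e+02 1.84333e+02 2.00000e-02 1.80000e-02] 1.63 408
scene knob [589.9 203.8 245. ] ztop 218.5 coll [583.2 194.3] 6.02
```

>>> {"fn": "jog_arm", "kwargs": {
  "series": [
    [[0,0,-9.1],[0,0,0],0.8],
    [[0,0,-9.1],[0,0,0],0.8],
    [[0,0,-9.1],[0,0,0],0.8],
    [[0,0,-9.1],[0,0,0],0.8],
    [[0,0,-9.1],[0,0,0],0.8],
    [[0,0,0],[0,0,0],0.8]
  ]
}}

```text
time_s: 16.75
eef_pos: [514.1, 78.6, 247.5]
eef_rot: [179.9, 0.0, 141.5]
contact_force: [-0.4, 1.0, 0.2]
width: 70.4
finger_force: 0.0
```

```bash
python3 - <<'E'
from g import *
c=np.radians(51);Rk=frame([0,0,-1],[np.cos(c),np.sin(c),0]);to([691.2,106.8,160],Rk);print(cur()[2]["joint_positions"])
E
```

```text
t 16.75 shift cm (cur frame) [-12.1   13.22   8.78] len 199.6
 turn [0.06 0.04 0.51]  shift in target frame [-11.99  13.34   8.75]
[-48.80351776  23.34074434  44.98020886 110.18903745 -20.14511803
  54.48816762  57.25600038]
```

>>> {"fn": "jog_arm", "kwargs": {
  "series": [
    [[0,0,0.4],[-1.5,1.6,0],0.8],
    [[0,0,0],[-2.6,2.9,0],0.8],
    [[0,0,0],[-2.6,2.9,0.5],0.8],
    [[0,0,0],[-2.6,2.9,1.5],0.8],
    [[0,0,0],[-2.6,2.9,2],0.8],
    [[0,0,0],[0,0,2.5],0.8],
    [[0,0,0],[0,0,2],0.8],
    [[0,0,0],[0,0,0],0.8],
    [[0,0,0],[0,0,0],0.8]
  ]
}}

```text
time_s: 17.88
eef_pos: [690.0, 105.6, 163.6]
eef_rot: [179.9, 0.1, 141.1]
contact_force: [0.1, -1.0, 0.6]
width: 70.3
finger_force: 0.0
```

```bash
python3 - <<'E'
from g import *
from plant import *;import cv2
c=np.radians(51);Rk=frame([0,0,-1],[np.cos(c),np.sin(c),0]);to([691.2,106.8,92],Rk);print(cur()[2]["joint_positions"])
a=read_camera("top")[0];b=read_camera("scene")[0]
cv2.imwrite("pics/knob.png",np.hstack([cv2.resize(a[110:260,180:330],(390,390)),cv2.resize(b[170:340,280:450],(390,390))]))
E
```

```text
t 17.88 shift cm (cur frame) [-0.01  0.16  7.16] len 71.6
 turn [0.08 0.11 0.06]  shift in target frame [-0.02  0.17  7.16]
[-35.24725801  46.23415908  37.4957785   85.68558466 -30.97415341
  58.57809258  61.07703498]
```

View pics/knob.png

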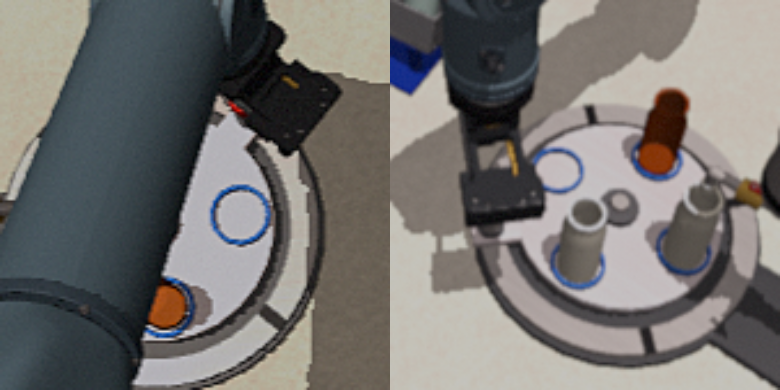

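The amber bottle stands upright in its ring (right panel (663,140)), and the gripper is over the knob (490,200), so I'll go down and grip it.

>>> {"fn": "jog_arm", "kwargs": {
  "series": [
    [[0,0,0],[0,0.16,1],0.8],
    [[0,0,0],[0,0,1.5],0.8],
    [[0,0,0],[0,0,1.5],0.8],
    [[0,0,0],[0,0,1.5],0.8],
    [[0,0,0],[0,0,1.2],0.8],
    [[0,0,0],[0,0,0.4],0.8],
    [[0,0,0],[0,0,0],0.8],
    [[0,0,0],[0,0,0],0.8]
  ]
}}

```text
time_s: 18.98
eef_pos: [691.2, 106.6, 92.1]
eef_rot: [179.9, 0.1, 141.1]
contact_force: [-0.6, -0.1, 0.2]
width: 70.8
finger_force: 0.0
```

>>> {"fn": "jog_arm", "kwargs": {
  "series": [
    [[0,0,0],[0,0,0],0.4],
    [[0,0,0],[0,0,0],0.2],
    [[0,0,0],[0,0,0],0.2],
    [[0,0,0],[0,0,0],0.2],
    [[0,0,0],[0,0,0],0.2],
    [[0,0,0],[0,0,0],0.2],
    [[0,0,0],[0,0,0],0.2]
  ],
  "force": 45
}}

```text
time_s: 19.85
eef_pos: [690.8, 106.6, 91.5]
eef_rot: [180.0, 0.1, 141.1]
contact_force: [-0.6, 0.2, -0.4]
width: 28.0
finger_force: 45.0
```

>>> {"fn": "jog_arm", "kwargs": {
  "series": [
    [[0,0,0],[0,0,-0.4],0.2],
    [[0,0,0],[0,0,-0.4],0.2],
    [[0,0,0],[0,0,-0.4],0.2],
    [[0,0,0],[0,0,-0.3],0.2],
    [[0,0,0],[0,0,0],0.2],
    [[0,0,0],[0,0,0],0.2]
  ]
}}

```text
time_s: 20.6
eef_pos: [690.5, 106.5, 106.2]
eef_rot: [-180.0, 0.0, 141.1]
contact_force: [2.3, -1.6, -10.0]
width: 27.8
finger_force: 45.0
```

```bash
python3 - <<'E'
from g import *
P,R,o=cur();print(P.round(1),np.round(o["contact_force"],1),o["width"],np.round(o["joint_positions"],1))
# turn: first few rows slow; angle steps, tool-frame chord per step assuming turn & shift
C=np.array([582.6,194.9]);r=P[:2]-C;print("r",np.linalg.norm(r),np.degrees(np.arctan2(r[1],r[0])))
for st in(4,8,9):
    b=np.radians(-st);Rz=np.array([[np.cos(b),-np.sin(b)],[np.sin(b),np.cos(b)]]);d=np.r_[Rz@r-r,0]
    print(st,"shift in old frame",(R.inv().apply(d)/10).round(3),"in new frame",((Ro.from_rotvec([0,0,-st],degrees=True)*R).inv().apply(d)/10).round(3))
E
```

```text
[690.5 106.5 106.2] [  2.3  -1.6 -10. ] 27.7678141641574 [-34.   50.1  35.2  86.8 -33.2  53.8  62.5]
r 139.45174205512907 -39.317413549514015
4 shift in old frame [ 0.041 -0.973  0.   ] in new frame [-0.027 -0.973  0.   ]
8 shift in old frame [ 0.149 -1.94  -0.   ] in new frame [-0.122 -1.942  0.   ]
9 shift in old frame [ 0.187 -2.18  -0.   ] in new frame [-0.156 -2.183  0.   ]
```

>>> {"fn": "jog_arm", "kwargs": {
  "series": [
    [[0,0,2],[0.01,-0.49,0],0.2],
    [[0,0,3],[0.02,-0.73,0],0.2],
    [[0,0,4],[0.04,-0.97,0],0.2],
    [[0,0,4],[0.04,-0.97,0],0.2],
    [[0,0,2],[0.01,-0.49,0],0.2],
    [[0,0,0],[0,0,0],0.2],
    [[0,0,0],[0,0,0],0.2]
  ]
}}

```text
time_s: 21.48
eef_pos: [664.3, 81.6, 106.4]
eef_rot: [180.0, 0.1, 126.1]
contact_force: [1.4, -2.3, -10.9]
width: 27.8
finger_force: 45.0
```

```bash
cat > turn.py <<'E'
from g import *
P,R,o=cur();C=np.array([582.6,194.9]);r=P[:2]-C;a=np.degrees(np.arctan2(r[1],r[0]))
print("t",o["time_s"],P.round(1),"r",np.linalg.norm(r).round(2),"ang",a.round(2),"F",np.round(o["contact_force"],1),"w",round(o["width"],1),"j",np.round(o["joint_positions"],1))
t=np.radians(5.9-135);g=np.r_[C+139.7*np.array([np.cos(t),np.sin(t)]),106.2];print("to go",a-(5.9-135))
to(g)
E
python3 turn.py
```

```text
t 21.475 [664.3  81.6 106.4] r 139.71 ang -54.19 F [  1.4  -2.3 -10.9] w 27.8 j [-35.5  48.8  38.7  92.1 -36.4  52.3  52.7]
to go 74.90826112149597
t 21.48 shift cm (cur frame) [ 10.41 -13.43   0.  ] len 169.9
```

>>> {"fn": "jog_arm", "kwargs": {
  "series": [
    [[0,0,2],[0.01,-0.49,0],0.2],
    [[0,0,3],[0.02,-0.73,0],0.2],
    [[0,0,4],[0.04,-0.97,0],0.2],
    [[0,0,4],[0.04,-0.97,0],0.2],
    [[0,0,4],[0.04,-0.97,0],0.2],
    [[0,0,4],[0.04,-0.97,0],0.2],
    [[0,0,4],[0.04,-0.97,0],0.2],
    [[0,0,4],[0.04,-0.97,0],0.2],
    [[0,0,4],[0.04,-0.97,0],0.2],
    [[0,0,2],[0.01,-0.49,0],0.2],
    [[0,0,0],[0,0,0],0.2],
    [[0,0,0],[0,0,0],0.2]
  ]
}}

```text
time_s: 22.98
eef_pos: [584.0, 54.5, 106.3]
eef_rot: [180.0, 0.1, 91.0]
contact_force: [-0.3, -4.8, -10.7]
width: 28.1
finger_force: 45.0
```

```bash
python3 turn.py
```

```text
t 22.975 [584.   54.5 106.3] r 140.38 ang -89.42 F [ -0.3  -4.8 -10.7] w 28.1 j [-42.4  45.8  47.2 105.7 -44.2  48.8  28.1]
to go 39.67730319054881
t 22.98 shift cm (cur frame) [ 3.35 -8.89  0.01] len 95.1
```

>>> {"fn": "jog_arm", "kwargs": {
  "series": [
    [[0,0,2],[0.01,-0.49,0],0.2],
    [[0,0,3],[0.02,-0.73,0],0.2],
    [[0,0,4],[0.03,-0.97,0],0.2],
    [[0,0,4],[0.03,-0.97,0],0.2],
    [[0,0,4],[0.03,-0.97,0],0.2],
    [[0,0,4],[0.03,-0.97,0],0.2],
    [[0,0,4],[0.03,-0.97,0],0.2],
    [[0,0,4],[0.03,-0.97,0],0.2],
    [[0,0,4],[0.03,-0.97,0],0.2],
    [[0,0,3],[0.02,-0.73,0],0.2],
    [[0,0,2],[0.01,-0.49,0],0.2],
    [[0,0,0],[0,0,0],0.2]
  ]
}}

```text
time_s: 24.48
eef_pos: [496.2, 83.4, 105.8]
eef_rot: [-179.9, 0.1, 53.1]
contact_force: [-2.5, -4.3, -11.0]
width: 28.0
finger_force: 45.0
```

```bash
python3 turn.py; sed -i 's/pics\/t_/pics\/u_/' tab.py; python3 tab.py
```

```text
t 24.475 [496.2  83.4 105.8] r 141.06 ang -127.77 F [ -2.5  -4.3 -11. ] w 28.0 j [-55.8  44.8  56.7 118.1 -53.   47.6  -3.7]
to go 1.332116208360432
t 24.48 shift cm (cur frame) [ 0.14 -0.32 -0.04] len 3.6
tcp [496.2  83.4 105.8] [-1.7987e+02  7.0000e-02  5.3060e+01] j [-55.8  44.8  56.7 118.1 -53.   47.6  -3.7]
top outlet [571.9 275.2] amber [5.71112e+02 2.73622e+02 0.00000e+00 2.00000e-03] 1.53 151
top knob [560.7 300.1 194. ] ztop 224.5 coll [581.9 195.8] 7.2
scene outlet [572.5 273.7] amber [ 5.70784e+02  2.72935e+02  1.10000e-02 -5.00000e-03] 1.45 407
scene knob [538.  198.4 172.6] ztop 145.7 coll [583.1 194.4] 7.58
```

>>> {"fn": "jog_arm", "kwargs": {
  "series": [
    [[0,0,1.3],[0.03,-0.33,0],0.2],
    [[0,0,0],[0,0,0],0.2],
    [[0,0,0],[0,0,0.3],0.2],
    [[0,0,0],[0,0,0.3],0.2],
    [[0,0,0],[0,0,0.3],0.2],
    [[0,0,0],[0,0,0],0.2],
    [[0,0,0],[0,0,0],0.2]
  ]
}}

```text
time_s: 25.45
eef_pos: [494.1, 85.1, 97.0]
eef_rot: [-179.9, 0.1, 51.7]
contact_force: [-4.9, -4.8, -8.0]
width: 28.1
finger_force: 45.0
```

```bash
python3 turn.py
```

```text
t 25.45 [494.1  85.1  97. ] r 141.06 ang -128.87 F [-4.9 -4.8 -8. ] w 28.1 j [-55.7  45.5  56.  118.5 -54.3  46.9  -4.2]
to go 0.23111124739679667
t 25.45 shift cm (cur frame) [ 0.14 -0.06 -0.92] len 9.3
```

The spring still pulls at a lift of about 5 mm, so the pin is in the slot and I'll lower it the rest of the way.

>>> {"fn": "jog_arm", "kwargs": {
  "series": [
    [[0,0,0],[0,0,0.2],0.2],
    [[0,0,0],[0,0,0.2],0.2],
    [[0,0,0],[0,0,0.1],0.2],
    [[0,0,0],[0,0,0],0.2],
    [[0,0,0],[0,0,0],0.2]
  ]
}}

```text
time_s: 26.08
eef_pos: [494.1, 85.1, 92.2]
eef_rot: [-179.9, 0.1, 51.7]
contact_force: [-4.1, -4.1, -6.2]
width: 27.7
finger_force: 45.0
```

>>> {"fn": "jog_arm", "kwargs": {
  "series": [
    [[0,0,0],[0,0,0.05],0.2],
    [[0,0,0],[0,0,0],0.5],
    [[0,0,0],[0,0,0],0.7],
    [[0,0,0],[0,0,0],0.7],
    [[0,0,0],[0,0,0],0.7],
    [[0,0,0],[0,0,-1],0.7],
    [[0,0,0],[0,0,-2],0.7],
    [[0,0,0],[0,0,-3],0.7],
    [[0,0,0],[0,0,-4],0.7],
    [[0,0,0],[0,0,-4],0.7],
    [[0,0,0],[0,0,0],0.7],
    [[0,0,0],[0,0,0],0.7]
  ]
}}

```text
time_s: 27.58
eef_pos: [495.4, 85.6, 231.6]
eef_rot: [180.0, -0.0, 51.8]
contact_force: [-0.0, 0.1, -0.2]
width: 61.7
finger_force: 0.0
```

```bash
sed -i 's/pics\/u_/pics\/v_/' tab.py; python3 tab.py; python3 - <<'E'
import cv2,glob,numpy as np
a=cv2.imread(glob.glob("pics/v_top*")[0]);b=cv2.imread(glob.glob("pics/v_scene*")[0])
cv2.imwrite("pics/end.png",np.hstack([cv2.resize(a[110:280,170:370],(400,340)),cv2.resize(b[150:340,240:463],(400,340))]))
E
```

```text
tcp [495.4  85.6 231.6] [ 1.7998e+02 -4.0000e-02  5.1800e+01] j [-65.2  35.1  69.7 114.  -39.   59.  -15.1]
top outlet [573.  274.7] amber [ 5.71718e+02  2.74379e+02  1.30000e-02 -6.00000e-03] 1.75 145
top knob [530.6 196.3 205.6] ztop 225.6 coll [582.3 195.3] 6.68
scene outlet [574.3 273.9] amber [5.72906e+02 2.72613e+02 3.00000e-03 7.00000e-03] 1.47 419
scene knob [542.9 214.9 235.3] ztop 219.0 coll [583.3 194.4] 6.47
```

View pics/end.png

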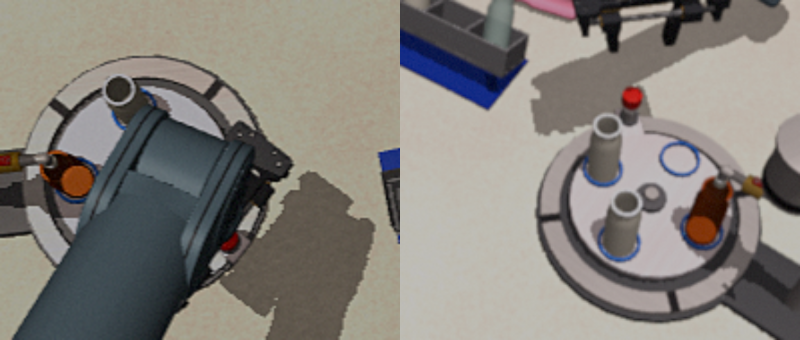

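```bash
python3 - <<'E'
from h import *
from plant import *
for n in("scene","top"):
    p,d=read_camera(n);t=(p,d,camera_info(n));W=cloud(t);H,S,V=hsv(p)
    m=((H<6)|(H>174))&(S>150)&(np.linalg.norm(W-np.array([494,87,98]),axis=2)<45)
    print(n,m.sum(),np.percentile(W[m],[5,50,95],0).round(1).tolist(),W[m].max(0).round(1))
    D=pickle.load(open("d0.pkl","rb"))[n];W=cloud(D);H,S,V=hsv(D[0]);m=((H<6)|(H>174))&(S>150)&(np.linalg.norm(W-np.array([691,107,98]),axis=2)<45)
    print(" start",m.sum(),np.percentile(W[m],[5,50,95],0).round(1).tolist(),W[m].max(0).round(1))
    x,k=collector(t);print(np.degrees(x[2]))
o=get_obs();print(o["time_s"],o["joint_positions"])
E
```

```text
scene 106 [[487.4, 75.6, 91.0], [500.6, 87.5, 103.4], [509.4, 98.4, 106.6]] [510.5  99.5 109. ]
 start 135 [[682.2, 95.8, 91.3], [694.6, 108.9, 104.0], [705.2, 119.8, 106.7]] [706.6 120.9 107.6]
6.482648978991638
top 35 [[481.2, 72.5, 102.1], [488.1, 79.5, 104.8], [495.8, 87.3, 108.6]] [497.4  89.1 109.4]
 start 127 [[677.1, 96.1, 97.1], [688.2, 106.0, 104.9], [701.5, 117.8, 109.9]] [703.8 120.6 112.6]
6.155614119206084
27.775 [-65.16035721  35.14044074  69.68736088 114.00491671 -38.96802031
  58.98413325 -15.10074233]
```

The knob is back at its starting height, the table is at one place (about 0.5° off), and the amber bottle is upright under the outlet. The arm is clear of everything, so I'm handing in.

```bash
python3 -c "from plant import *;print(hand_in())"
```

```text
the job is handed in; nothing more can be done
None
```

Handed in at about 28 s (no verdict came back): the amber bottle stands upright under the outlet, the table is one place clockwise within about 0.5° by camera, the plunger is home, and both full bottles are standing.

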